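Dump the wide tipping bucket into its catch tray

ROBOT

A 6-joint arm with a two-finger parallel gripper is mounted at the origin on the work surface. World frame = base frame: x ahead of the robot, y to its left, z up, the work surface at z = 0. Lengths are in mm, angles in degrees, forces in N, time in s.
With the tool pointing down it reaches from about 350 to 850 mm from the base axis. Payload 8.1 kg.
Tool frame: the origin (TCP) lies midway between the tips of the shut fingers; the grasp point (between the pads) lies 19 mm behind it; x points along the fingers, y is the direction in which the jaws open and shut, and the axes are right-handed (so a half turn about x gives the same grasp; the last joint's range is limited). The gripper opens to 85 mm and grips with 20 to 120 N. Pads are 22 mm wide; open, the fingers measure 114 mm over their backs; the gripper's body (76 mm by 85 mm) begins 54 mm behind the grasp point. The pads swing forward as they close: fully open they stand 13 mm farther back than shut.
Start: joints at [71.711, 7.471, 85.268, -0, 87.261, -4.893], TCP at [138.983, 583.686, 231.292] pointing down, gripper open.
Joint ranges: [-169.43, 169.43], [-51.17, 129.36], [1.28, 143.12], [-76.62, 256.62], [0, 156.53], [-152.29, 152.29]. Speed limits (degrees/s): [136.94, 136.94, 159.86, 180, 180, 180].

INTERFACE

Orientations are given as [roll, pitch, yaw] about the fixed x, y, z axes, in that order (R = Rz(yaw) Ry(pitch) Rx(roll)).
In Python, from bench import sense, snapshot, hand_in gives the robot as it stands.
- The arm moves only by the tool drive_tool, never from a script. Its argument "deltas" is a list of rows, each a list of 7 numbers: the closure in counts, from 0 (fully open) to 255 (shut), then the shift along the tool's x, y, z in m, then the turn, a rotation vector about the tool's x, y, z in rad. A call has exactly 10 rows; each row is the pose to reach, as a shift and turn from the pose commanded when the call began, along the tool's axes at that moment; what a row does not reach only later rows make up. A row lasts 1/12 s, in which the tool goes at most 41.7 mm and 7.16 degrees, less where a joint would pass 70% of its speed; a pose out of reach is approached as far as the arm can. A call with a gripper value outside its range is refused whole. The fingers move at their own pace and stop on an object; "squeeze" is the grip in N (left out, the last holds). Time passes only in rows, so rows that repeat a pose let the fingers close, or fill a call up. It gives the time, the measured TCP pose, the force and the opening at its end, in the units of the state.
- sense(): the state, without advancing time (a new reading comes with each control period).
- snapshot(name): name is "scene" or "top" or "wrist"; returns a dict with "frame" (480x640x3 uint8, blue, green, red), "fx", "fy", "cx", "cy" (pixels), "rvec" (rotation vector, rad) and "tvec" (3), from world to camera coordinates, as OpenCV has them. Camera axes: x right, y down, z forward; pixel columns grow to the right and rows downward; lengths in mm; the calibration is good to about 2 mm. A picture is of the moment at which its call begins. There is no depth.
- hand_in(): hands the job in, once; it reports no verdict.
The state is a dict: "time": time; "joint_pos": joint angles; "qd": joint speeds; "joint_efforts": joint torques, N m; "tool_pos": TCP position; "tcp_rot": TCP orientation; "ft_force": force on the tool from outside, world axes, zero at the start; "wrist_torque": the same for the moment, N m; "finger_gap": finger opening in mm.
Only numpy, scipy, OpenCV 4.12 (cv2) and the standard library are available. Lean on these libraries where they do the work, as an engineer would, in place of code of your own. Each camera call takes 0.05 s, during which the arm holds its last target.

TASK

The transformer in the wide tipping bucket has been tested: press that bucket's paddle down past its catch until the bucket is tipped right over and the transformer drops into the catch tray of the same stand, then let the bucket swing back to rest. Do not tip the narrow bucket.

Things in the scene. Friction and masses are not known exactly. Their poses are not given: they have to be found in the camera images.
- wide_stand: Fixed stand, origin on the table under the hinge (along y, 130 mm up), x = dump direction. Aluminium bucket 80 mm wide inside, x -68 to 56, top 166 high (207 as it tips). Cheeks at y +-57 to 65, 146 high; post behind, 151 high. Catch tray x -30 to 145, y +-56, rim 51, floor 11 high. Paddle on the +y side: plate 50 wide (y 105 to 155) from x 5 to 87, free all round, top face 144 mm high at x 45
- wide_bucket (a joint): Tipping angle q, rad: 0 at rest, mouth up; grows as the paddle is pressed down; stop at 1.4. The paddle (15 degrees up at rest) turns with it: at q it slopes down at q - 0.26; tips slide on it. Catch in the first 0.2 rad, spring (0.18 to 0.35 N m) returns it to 0. Pressed straight down at x 45 it takes 5 to 14 N; load slides out at 0.8 to 1.2, fingertips then 80 to 115 mm above the table
- transformer: Small transformer lying in the wide bucket, to be dumped: dark steel core 36 x 28 x 30 mm high with a copper winding 42 mm long through it, about 0.12 kg. Origin: centre of its underside, z up through it. A like one loose on the table is a bystander.
- narrow_bucket (a joint): Tipping angle of the other bucket, rad, 0 at rest; to be left alone. Its stand is built alike but narrower (bucket 44 mm inside), its paddle's middle at y 112 mm. The two stands are 30 to 50 cm apart, side by side, and which one is on the left varies.

How it is judged:
By the outcome, as a careful person would: the job done as asked, in the order asked, and still so for the second after the job is handed in, with the robot touching nothing.
It also fails if it takes over 37 s, if anything falls off the work surface, if the arm or the gripper's body presses on something with over 40 N, if the wrist force passes 120 N, or if a joint passes its speed limit or range.

## Working session

There is one attempt and no reset: what is moved stays moved. The work goes in short steps, Python scripts to look and compute and a tool call to move; the robot and the scene stay as the last step left them, time stands still between calls to the robot, and variables do not carry over. Pictures are saved under pics/ and viewed, and the job is handed in when it is done.

Besides the shell and the picture viewer there is one more tool, called after "Emit:" as name([rows], argument=value, ...), one row to a line, values as JSON. drive_tool: Moves the arm, as the interface text tells. Its arguments: {"type":"object","properties":{"deltas":{"type":"array","items":{"type":"array","items":{"type":"number"}}},"squeeze":{"type":"number"}},"required":["deltas"]}

```bash
mkdir -p pics; ls; python3 - <<'E'
from bench import sense,snapshot
import cv2,pickle
print(sense())
for n in ("scene","top","wrist"):
    s=snapshot(n); cv2.imwrite(f"pics/{n}0.png",s["frame"]); pickle.dump(s,open(f"pics/{n}0.pkl","wb"))
    print(n,s["fx"],s["cx"],s["cy"],s["rvec"],s["tvec"])
E
```

```text
pics
{'time': 0.0, 'joint_pos': array([ 7.17102401e+01,  7.51297485e+00,  8.53313520e+01, -1.15138090e-03,
        8.72609052e+01, -4.89298364e+00]), 'qd': array([-0.00535878,  0.02951562,  0.00084725, -0.05568002, -0.01866453,
        0.04871669]), 'joint_efforts': array([ 2.66584226e-03, -5.69408834e+01, -5.00549591e+01,  1.08050128e-05,
        1.49672624e-02,  4.32974147e-06]), 'tool_pos': array([138.82463501, 583.14479145, 230.24680207]), 'tcp_rot': array([ -94.26688723,   89.89476167, -107.66360739]), 'ft_force': array([-0.51284135, -1.25001961,  0.12396263]), 'wrist_torque': array([0.01607317, 0.04279614, 0.02772626]), 'finger_gap': 85.92305658801675}
scene 592.1668375735021 325.622692622678 241.73317186048632 [ 2.40998925  0.91339118 -0.29906209] [-317.14881543 -216.59256879 1357.66675754]
top 565.1693340587209 324.76383371735574 231.19019407370916 [ 2.11588016 -2.15543976  0.17735722] [-14.09857217 487.75780628 991.27267812]
wrist 371.4920768675919 315.96914484860196 233.05417407026474 [-2.28180713 -1.80154121 -0.25682823] [-600.97983412  -35.53083249  377.78538009]
```

View pics/scene0.png

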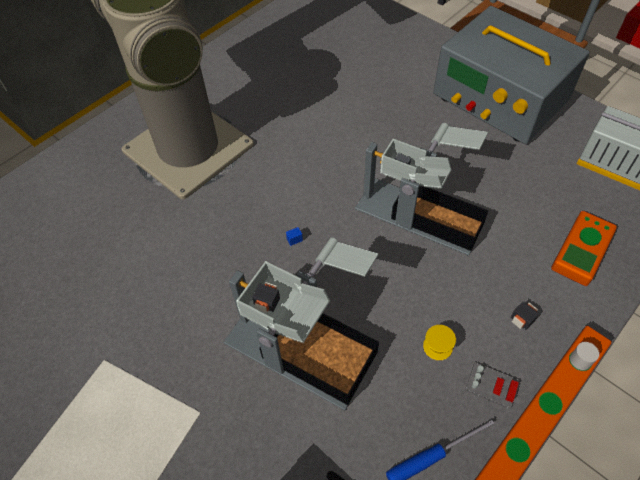

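View pics/top0.png

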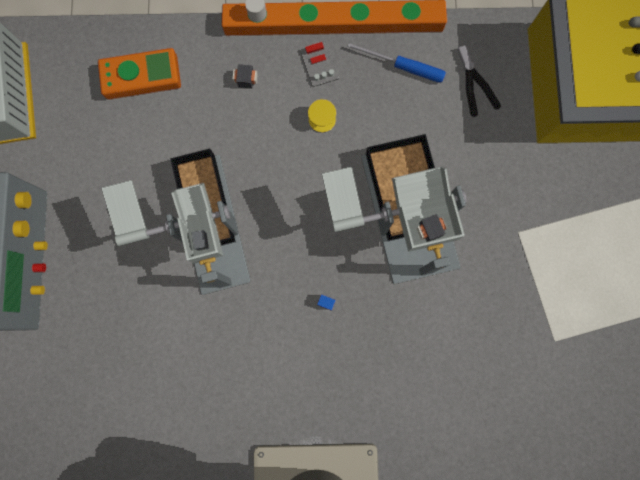

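View pics/wrist0.png

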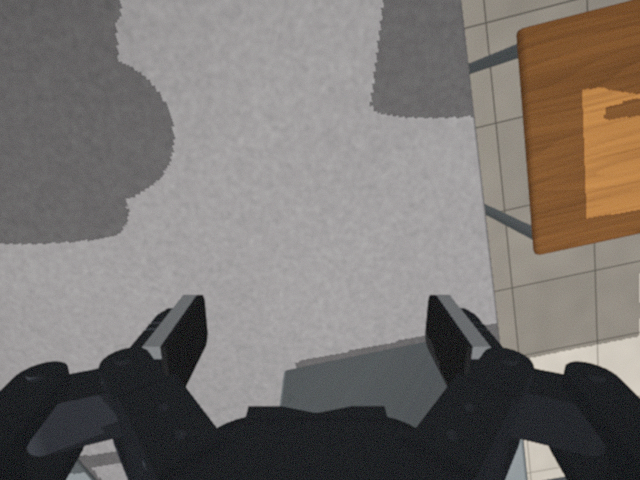

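```bash
python3 - <<'E'
import cv2
a=cv2.imread("pics/top0.png")[120:295,310:480]; cv2.imwrite("pics/topc.png",cv2.resize(a,None,fx=3.4,fy=3.4,interpolation=cv2.INTER_CUBIC))
a=cv2.imread("pics/scene0.png")[225:415,215:395]; cv2.imwrite("pics/scenec.png",cv2.resize(a,None,fx=3,fy=3,interpolation=cv2.INTER_CUBIC))
E
```

```text
(no output)
```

View pics/topc.png

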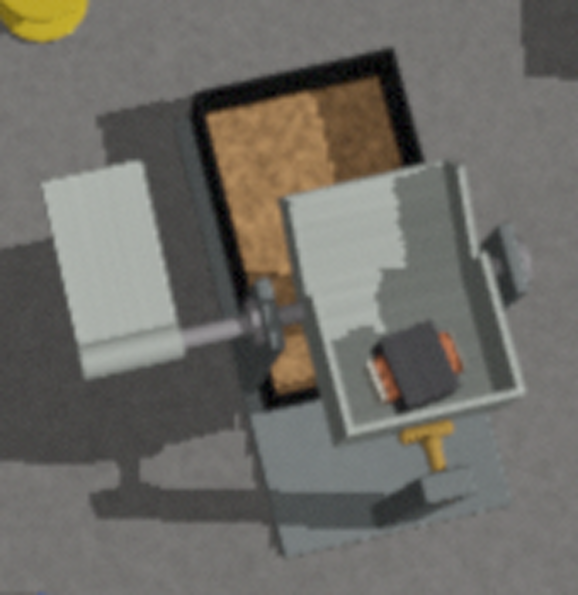

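View pics/scenec.png

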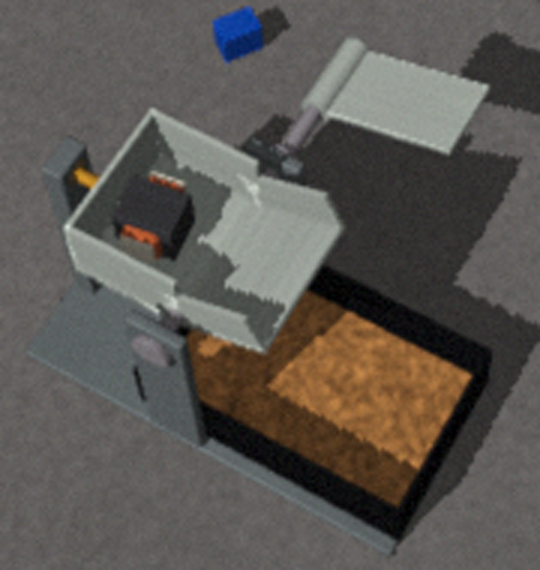

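```bash
cat > h.py <<'E'
import cv2,pickle,numpy as np
T=pickle.load(open("pics/top0.pkl","rb"));S=pickle.load(open("pics/scene0.pkl","rb"))
def KP(s):
    K=np.array([[s["fx"],0,s["cx"]],[0,s["fy"],s["cy"]],[0,0,1]]);R=cv2.Rodrigues(np.array(s["rvec"]))[0]
    return K@np.c_[R,np.array(s["tvec"]).reshape(3)]
def tri(a,b):
    X=cv2.triangulatePoints(KP(T),KP(S),np.array(a,float).reshape(2,1),np.array(b,float).reshape(2,1)).ravel();return X[:3]/X[3]
def planez(s,p,z):
    P=KP(s);A=np.c_[P[:,0],P[:,1],-np.array([p[0],p[1],1])]
    v=np.linalg.solve(A,-(P[:,2]*z+P[:,3]));return v[:2]
tc=lambda x,y:(x/3.4+310-.35,y/3.4+120-.35)
sc=lambda x,y:(x/3+215-.33,y/3+225-.33)
E
python3 - <<'E'
from h import *
np.set_printoptions(precision=1,suppress=True)
for n,a,b in [("far+y",(43,184),(488,86)),("far-y",(144,161),(449,153)),("tray+y",(193,95),(490,352)),
 ("bktback+y",(346,440),(152,110)),("bktback-y",(523,392),(68,230)),("bktlip+y",(284,200),(342,228)),("bktlip-y",(458,161),(265,352))]:
    print(n,tri(tc(*a),sc(*b)))
a=planez(T,tc(193,95),51);b=planez(T,tc(392,49),51);d=a-b;print(a,b,np.linalg.norm(d),np.degrees(np.arctan2(-d[0],d[1])))
x=np.array([d[1],-d[0]])/np.linalg.norm(d);y=d/np.linalg.norm(d);print("origin from tray",(a+b)/2-145*x,x,y)
for p in [(43,184),(144,161)]:
  print(planez(T,tc(*p),155))
E
```

```text
far+y [564.9 -20.6 152.5]
far-y [576.1 -69.5 152.3]
tray+y [ 642.7 -104.2   44.4]
bktback+y [ 436.2 -160.8  159.7]
bktback-y [ 457.2 -244.9  162.1]
bktlip+y [ 558.3 -138.6  140. ]
bktlip-y [ 576.9 -222.8  143.8]
[ 641.1 -103.1] [ 665.2 -212.7] 112.19767891331081 12.401685380720998
origin from tray [ 511.5 -189. ] [1.  0.2] [-0.2  1. ]
[564.3 -20.6]
[574.9 -69.8]
```

```bash
cat >> h.py <<'E'
from scipy.spatial.transform import Rotation as Ro
np.set_printoptions(precision=2,suppress=True)
O=np.array([513,-190.7]);c=np.radians(12.4);ex=np.array([np.cos(c),np.sin(c)]);ey=np.array([-np.sin(c),np.cos(c)])
def loc(x,y,z): return np.r_[O+x*ex+y*ey,z]
def st():
    from bench import sense
    s=sense();R=Ro.from_euler('xyz',s["tcp_rot"],degrees=True).as_matrix()
    p=s["tool_pos"];l=np.r_[np.array([ex,ey])@(p[:2]-O),p[2]]
    print("t",round(s["time"],2),"pos",p,"local",l,"F",s["ft_force"],"gap",round(s["finger_gap"],1)); print(R);print("j",s["joint_pos"])
    return p,R
def plan(target,jaw=None):
    p,R=st();print("target",target,"tool shift m",R.T@(target-p)/1000)
    jw=np.r_[ey,0];
    if jw@R[:,1]<0: jw=-jw
    Rt=np.c_[[0,0,-1.],jw,np.cross([0,0,-1.],jw)]
    print("turn",Ro.from_matrix(R.T@Rt).as_rotvec())
E
python3 - <<'E'
from h import *
# scope top corners: scene px
for z in (100,150): print(z,[planez(S,p,z) for p in [(442,52),(520,100),(585,57),(490,12)]])
print([planez(T,p,150) for p in [(0,175),(45,190),(45,328)]])
plan(loc(46,130,260))
E
```

```text
100 [array([307.94, 540.07]), array([529.1 , 519.12]), array([566.27, 738.74]), array([308.88, 740.53])]
150 [array([339.32, 483.54]), array([548.19, 463.76]), array([583.3 , 671.18]), array([340.21, 672.87])]
[array([573.51, 513.3 ]), array([546.58, 437.13]), array([321.97, 423.04])]
t 0.15 pos [138.85 583.29 230.49] local [-199.22  836.28  230.49] F [-0.32  0.02 -0.02] gap 85.5
[[-0.    0.23  0.97]
 [-0.    0.97 -0.23]
 [-1.   -0.   -0.  ]]
j [71.71  7.5  85.31 -0.   87.26 -4.89]
target [530.01 -53.85 260.  ] tool shift m [-0.03 -0.53  0.53]
turn [-0.45 -0.    0.  ]
```

Emit:
drive_tool([
  [255,-0.04,0,0,0,0,0],
  [255,-0.07,-0.02,0.02,-0.02,0,0],
  [255,-0.07,-0.045,0.045,-0.05,0,0],
  [255,-0.07,-0.07,0.07,-0.08,0,0],
  [255,-0.07,-0.095,0.095,-0.1,0,0],
  [255,-0.07,-0.12,0.12,-0.12,0,0],
  [255,-0.07,-0.145,0.145,-0.15,0,0],
  [255,-0.07,-0.17,0.17,-0.18,0,0],
  [255,-0.07,-0.195,0.195,-0.2,0,0],
  [255,-0.07,-0.22,0.22,-0.22,0,0],
])

```text
time: 0.98
tool_pos: [302.4, 317.1, 301.1]
tcp_rot: [-79.8, 90.0, -80.5]
ft_force: [0.8, 0.8, -0.4]
finger_gap: -0.2
```

```bash
python3 -c "
from h import *
plan(loc(46,130,260))"
```

```text
t 0.98 pos [302.39 317.13 301.1 ] local [-96.65 541.21 301.1 ] F [ 0.77  0.82 -0.45] gap -0.2
[[ 0.    0.01  1.  ]
 [-0.    1.   -0.01]
 [-1.   -0.    0.  ]]
j [ 39.65 -19.24 102.96  -0.    96.28 -49.64]
target [530.01 -53.85 260.  ] tool shift m [ 0.04 -0.37  0.23]
turn [-0.23  0.    0.  ]
```

Emit:
drive_tool([
  [255,0,-0.03,0.02,-0.03,0,0],
  [255,0,-0.065,0.04,-0.05,0,0],
  [255,0,-0.1,0.06,-0.07,0,0],
  [255,0,-0.135,0.08,-0.09,0,0],
  [255,0,-0.17,0.1,-0.11,0,0],
  [255,0,-0.205,0.125,-0.13,0,0],
  [255,0,-0.24,0.15,-0.15,0,0],
  [255,0.0,-0.275,0.17,-0.18,0,0],
  [255,0.0,-0.31,0.195,-0.2,0,0],
  [255,0.0,-0.345,0.215,-0.23,0,0],
])

```text
time: 1.82
tool_pos: [512.4, -30.1, 301.0]
tcp_rot: [57.9, 90.0, 70.4]
ft_force: [0.3, 1.0, 0.3]
finger_gap: -0.1
```

```bash
python3 -c "
from h import *
plan(loc(46,130,170))"
```

```text
t 1.82 pos [512.39 -30.05 301.01] local [ 33.9  157.03 301.01] F [0.27 0.98 0.29] gap -0.1
[[ 0.   -0.22  0.98]
 [ 0.    0.98  0.22]
 [-1.    0.    0.  ]]
j [  -9.09   -7.13   92.69    0.02   94.44 -111.52]
target [530.01 -53.85 170.  ] tool shift m [ 0.13 -0.03  0.01]
turn [ 0.  0. -0.]
```

Emit:
drive_tool([
  [255,0.01,-0.027,0.012,0,0,0],
  [255,0.03,-0.027,0.012,0,0,0],
  [255,0.06,-0.027,0.012,0,0,0],
  [255,0.09,-0.027,0.012,0,0,0],
  [255,0.115,-0.027,0.012,0,0,0],
  [255,0.131,-0.027,0.012,0,0,0],
  [255,0.131,-0.027,0.012,0,0,0],
  [255,0.131,-0.027,0.012,0,0,0],
  [255,0.131,-0.027,0.012,0,0,0],
  [255,0.131,-0.027,0.012,0,0,0],
])

```text
time: 2.65
tool_pos: [530.3, -52.1, 172.4]
tcp_rot: [-23.8, 89.8, -11.4]
ft_force: [0.3, -0.0, -0.2]
finger_gap: -0.2
```

```bash
cat > sh.py <<'E'
import sys
from h import *
from bench import snapshot
k=sys.argv[1]
plan(loc(46,130,170))
a=[cv2.resize(snapshot(n)["frame"],(400,300),interpolation=cv2.INTER_AREA) if 0 else snapshot(n)["frame"] for n in ("top","scene")]
cv2.imwrite(f"pics/m{k}.png",np.hstack([cv2.resize(a[0][80:320,300:500],(400,480)),cv2.resize(a[1][180:420,200:400],(400,480))]))
if len(sys.argv)>2: cv2.imwrite(f"pics/w{k}.png",snapshot("wrist")["frame"])
E
python3 sh.py 1 w
```

```text
t 2.65 pos [530.32 -52.09 172.39] local [ 46.68 131.66 172.39] F [ 0.29 -0.03 -0.19] gap -0.2
[[ 0.   -0.21  0.98]
 [-0.    0.98  0.21]
 [-1.   -0.    0.  ]]
j [ -11.12   -1.08  100.35   -0.     80.55 -113.51]
target [530.01 -53.85 170.  ] tool shift m [ 0. -0. -0.]
turn [-0.  0.  0.]
```

View pics/m1.png

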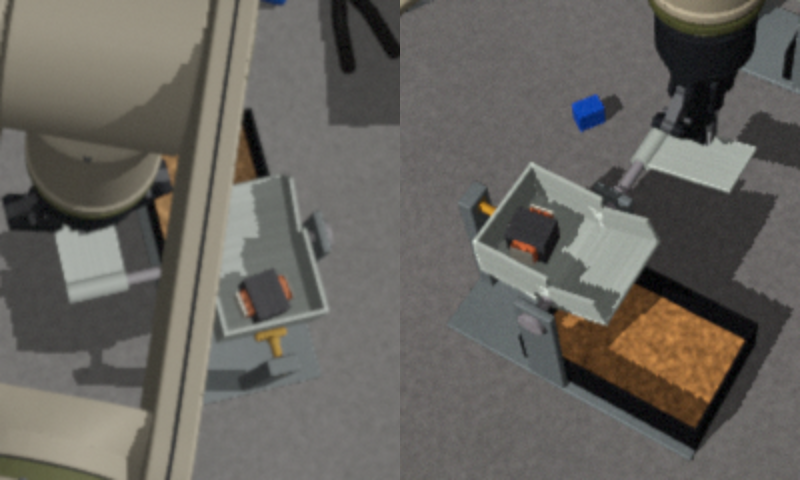

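View pics/w1.png

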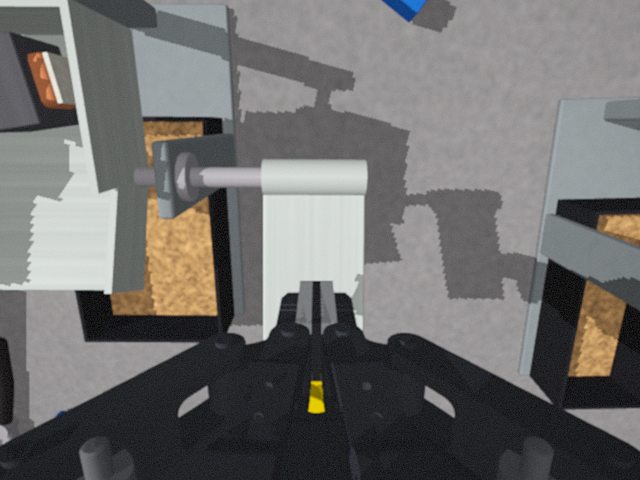

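Emit:
drive_tool([
  [255,0.01,-0.001,0,0,0,0],
  [255,0.018,-0.001,0,0,0,0],
  [255,0.023,-0.001,0,0,0,0],
  [255,0.028,-0.001,0,0,0,0],
  [255,0.033,-0.001,0,0,0,0],
  [255,0.038,-0.001,0,0,0,0],
  [255,0.042,-0.001,0,0,0,0],
  [255,0.046,-0.001,-0.001,0,0,0],
  [255,0.05,-0.001,-0.002,0,0,0],
  [255,0.05,-0.001,-0.002,0,0,0],
])

```text
time: 3.63
tool_pos: [529.3, -52.9, 120.9]
tcp_rot: [-6.2, 89.7, 6.2]
ft_force: [7.7, 3.9, 6.2]
finger_gap: 0.1
```

```bash
python3 sh.py 2
```

```text
t 3.63 pos [529.34 -52.89 120.92] local [ 45.55 131.09 120.92] F [7.68 3.92 6.16] gap 0.1
[[ 0.   -0.21  0.98]
 [ 0.    0.98  0.21]
 [-1.   -0.    0.  ]]
j [ -11.28    1.35  103.5     0.08   74.9  -113.7 ]
target [530.01 -53.85 170.  ] tool shift m [-0.05 -0.    0.  ]
turn [-0.  0.  0.]
```

View pics/m2.png

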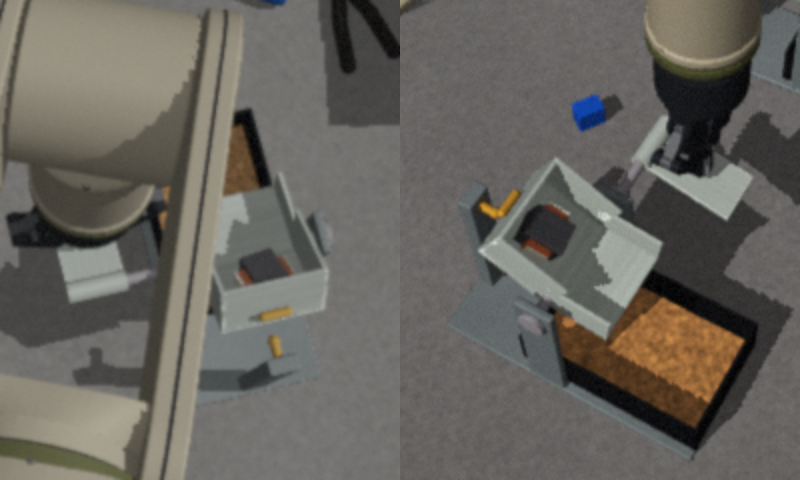

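Emit:
drive_tool([
  [255,0.004,0,-0.001,0,0,0],
  [255,0.008,0,-0.002,0,0,0],
  [255,0.012,0,-0.003,0,0,0],
  [255,0.016,0,-0.004,0,0,0],
  [255,0.02,0,-0.005,0,0,0],
  [255,0.023,0,-0.006,0,0,0],
  [255,0.026,0,-0.007,0,0,0],
  [255,0.028,0,-0.008,0,0,0],
  [255,0.028,0,-0.008,0,0,0],
  [255,0.028,0,-0.008,0,0,0],
])

```text
time: 4.57
tool_pos: [521.4, -55.1, 93.4]
tcp_rot: [-17.1, 89.8, -4.7]
ft_force: [3.8, 0.2, 7.0]
finger_gap: -0.0
```

```bash
python3 sh.py 3 w
```

```text
t 4.57 pos [521.37 -55.13  93.43] local [ 37.28 130.61  93.43] F [3.76 0.16 7.04] gap -0.0
[[ 0.   -0.21  0.98]
 [-0.    0.98  0.21]
 [-1.   -0.    0.  ]]
j [ -11.66    1.96  105.95    0.03   71.86 -114.06]
target [530.01 -53.85 170.  ] tool shift m [-0.08 -0.    0.01]
turn [-0.  0.  0.]
```

View pics/m3.png

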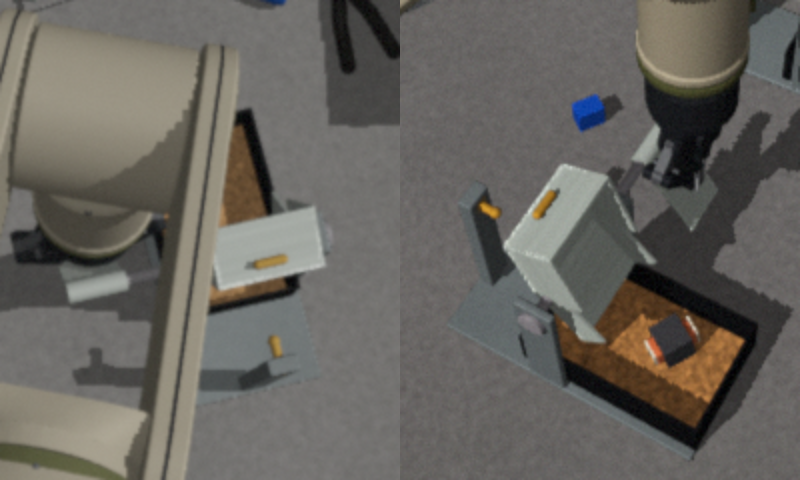

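View pics/w3.png

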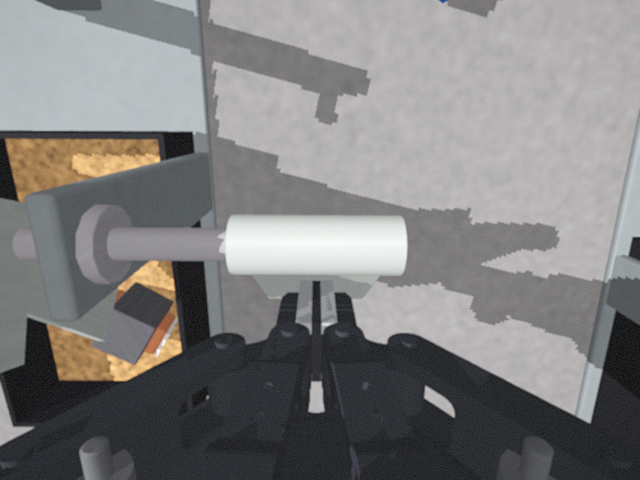

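Emit:
drive_tool([
  [255,0.002,0,0,0,0,0],
  [255,0.003,0,-0.001,0,0,0],
  [255,0.004,0,-0.001,0,0,0],
  [255,0.005,0,-0.002,0,0,0],
  [255,0.006,0,-0.002,0,0,0],
  [255,0.007,0,-0.002,0,0,0],
  [255,0.007,0,-0.002,0,0,0],
  [255,0.007,0,-0.002,0,0,0],
  [255,0.007,0,-0.002,0,0,0],
  [255,0.007,0,-0.002,0,0,0],
])

```text
time: 5.55
tool_pos: [519.7, -55.6, 86.6]
tcp_rot: [-17.9, 89.7, -5.5]
ft_force: [4.7, 1.0, 7.0]
finger_gap: 0.3
```

```bash
python3 sh.py 4
```

```text
t 5.55 pos [519.67 -55.59  86.61] local [ 35.52 130.52  86.61] F [4.71 1.03 6.97] gap 0.3
[[ 0.   -0.21  0.98]
 [-0.    0.98  0.21]
 [-1.   -0.    0.  ]]
j [ -11.75    2.16  106.51    0.03   71.07 -114.14]
target [530.01 -53.85 170.  ] tool shift m [-0.08 -0.    0.01]
turn [-0.  0.  0.]
```

View pics/m4.png

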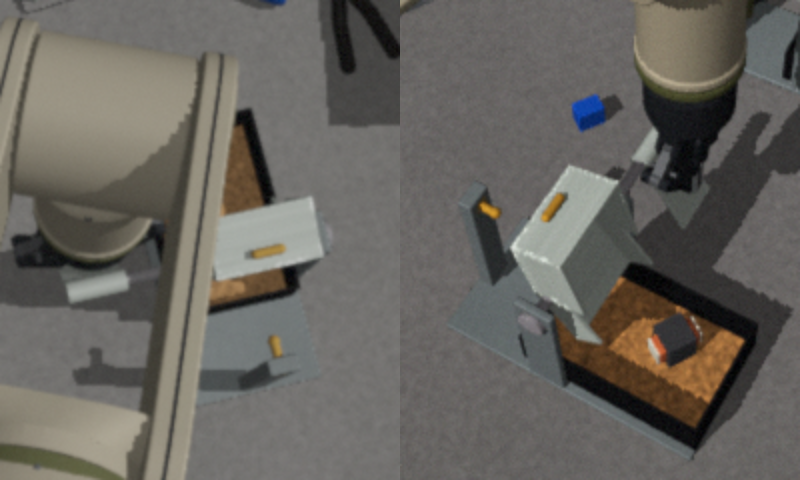

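The bucket is right over and the transformer is in the tray (about (675,340) in the scene half). Now I'll back up slowly along the same path.

Emit:
drive_tool([
  [255,-0.004,0,0.001,0,0,0],
  [255,-0.009,0,0.003,0,0,0],
  [255,-0.014,0,0.004,0,0,0],
  [255,-0.019,0,0.006,0,0,0],
  [255,-0.024,0,0.007,0,0,0],
  [255,-0.029,0,0.009,0,0,0],
  [255,-0.034,0,0.01,0,0,0],
  [255,-0.038,0,0.01,0,0,0],
  [255,-0.042,0,0.01,0,0,0],
  [255,-0.046,0,0.01,0,0,0],
])

```text
time: 6.48
tool_pos: [529.0, -53.3, 132.5]
tcp_rot: [-15.6, 89.8, -3.2]
ft_force: [2.9, 0.3, 4.4]
finger_gap: 0.2
```

Emit:
drive_tool([
  [255,-0.003,0,0,0,0,0],
  [255,-0.006,0,0,0,0,0],
  [255,-0.009,0,0,0,0,0],
  [255,-0.012,0,0,0,0,0],
  [255,-0.016,0,0,0,0,0],
  [255,-0.022,0,0,0,0,0],
  [255,-0.032,0,0,0,0,0],
  [255,-0.05,0,0,0,0,0],
  [255,-0.08,0,0,0,0,0],
  [255,-0.11,0,0,0,0,0],
])

```text
time: 7.32
tool_pos: [526.4, -53.0, 241.8]
tcp_rot: [153.4, 89.9, 165.8]
ft_force: [-0.4, -0.2, 0.3]
finger_gap: -0.1
```

```bash
python3 sh.py 5 w
```

```text
t 7.32 pos [526.41 -53.04 241.77] local [ 42.66 131.57 241.77] F [-0.35 -0.21  0.26] gap -0.1
[[-0.   -0.21  0.98]
 [ 0.    0.98  0.21]
 [-1.    0.   -0.  ]]
j [ -11.31   -3.65   95.55    0.01   88.25 -113.7 ]
target [530.01 -53.85 170.  ] tool shift m [ 0.07 -0.    0.  ]
turn [-0. -0. -0.]
```

View pics/m5.png

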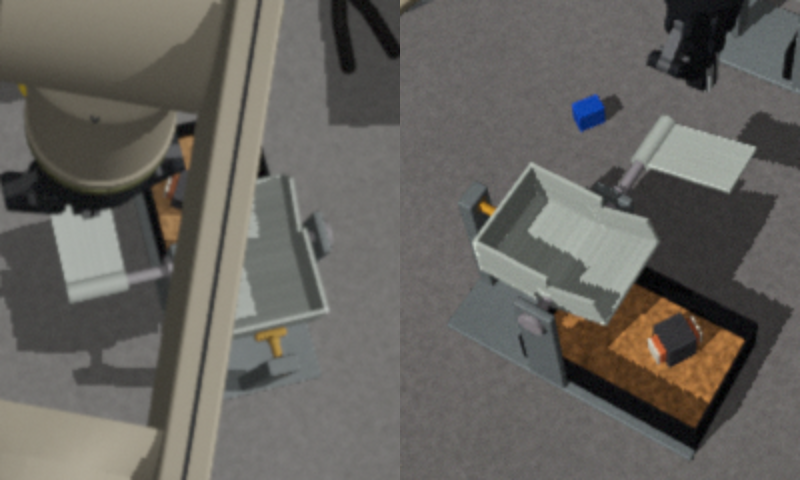

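View pics/w5.png

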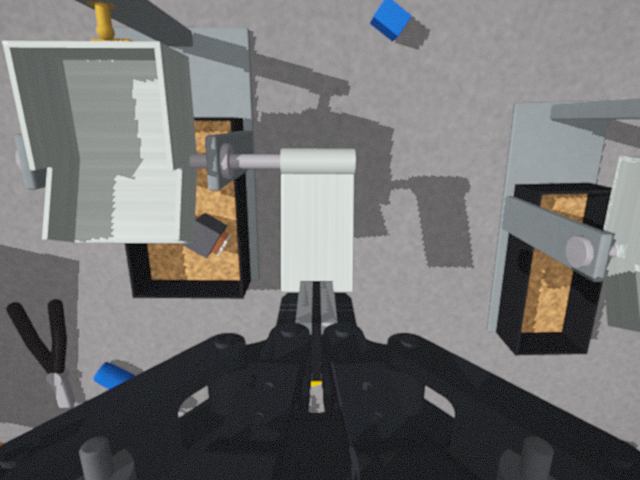

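The bucket is level and empty, at the same place as in the first scene picture. The transformer lies in the tray at about (675,340). I'll let the arm settle, check once more and hand in.

Emit:
drive_tool([
  [255,-0.01,0,0,0,0,0],
  [255,-0.01,0,0,0,0,0],
  [255,-0.01,0,0,0,0,0],
  [255,-0.01,0,0,0,0,0],
  [255,-0.01,0,0,0,0,0],
  [255,-0.01,0,0,0,0,0],
  [255,-0.01,0,0,0,0,0],
  [255,-0.01,0,0,0,0,0],
  [255,-0.01,0,0,0,0,0],
  [255,-0.01,0,0,0,0,0],
])

```text
time: 8.3
tool_pos: [527.4, -53.3, 251.2]
tcp_rot: [168.6, 90.0, -179.1]
ft_force: [0.1, -0.1, 0.4]
finger_gap: 0.4
```

```bash
python3 - <<'E'
from h import *
from bench import snapshot,hand_in
f=snapshot("scene")["frame"];cv2.imwrite("pics/end.png",f)
o=S["frame"].astype(int);d=abs(f.astype(int)-o).max(2)
print("narrow diff",(d[120:180,375:430]>40).sum(),"bucket lip/paddle diff",(d[235:280,320:380]>40).sum())
p,R=st()
E
```

```text
narrow diff 351 bucket lip/paddle diff 0
t 8.35 pos [527.4  -53.32 251.27] local [ 43.56 131.09 251.27] F [0.28 0.16 0.17] gap 0.2
[[ 0.   -0.21  0.98]
 [-0.    0.98  0.21]
 [-1.   -0.    0.  ]]
j [ -11.31   -3.85   94.75   -0.     89.1  -113.7 ]
```

View pics/end.png

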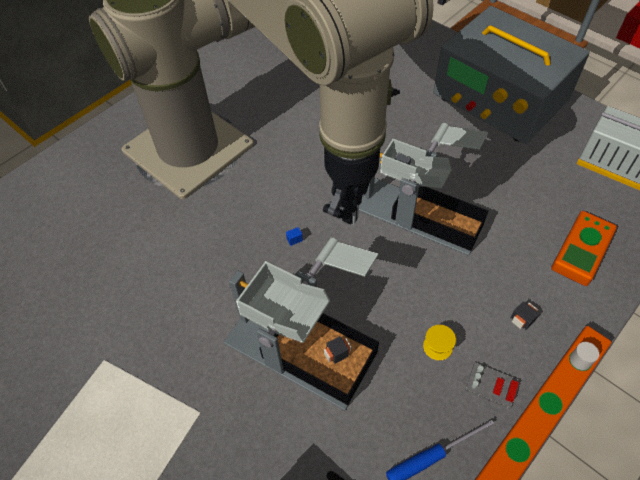

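The wide bucket is at rest at (285,300) and the transformer is in its tray at (337,349). The narrow bucket at (410,165) looks unchanged; the differing pixels there come from the arm and its shadow.

```bash
python3 -c "
from bench import hand_in
print(hand_in())"
```

```text
the job is handed in; nothing more can be done
None
```

The transformer is out of the wide bucket and in that stand's catch tray. I pressed the paddle with shut fingers until the bucket was at about 1.35 rad, then eased it back to rest.

- **Wide bucket and transformer:** the last pictures show the bucket empty and level. Around the lip and paddle there was no pixel difference from the first picture. The transformer lies inside the tray.
- **Robot:** it was about 105 mm above the paddle and touching nothing, with force readings near 0 N. The highest force I read was about 11 N. The clock showed 8.35 s at the last check, just before hand-in.
- **Narrow bucket:** it looks unmoved. My pixel check there did show a difference of 351 pixels, which I put down to the arm and its shadow overlapping that part of the picture.
- **Measurements:** positions from the two views agreed with the sizes given to within about 2 mm at the paddle, and up to 7 mm in height at the tray rim and bucket back. The 1.35 rad is worked out from the fingertip height, not read directly.

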